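# Close the access hatch of a sloping bench console

### The arm

A 6-joint arm with a two-finger parallel gripper is mounted at the origin on the work surface. World frame = base frame: x ahead of the robot, y to its left, z up, the work surface at z = 0. Lengths are in m, angles in degrees, forces in N, time in s.
With the tool pointing down it reaches from about 0.325 to 0.925 m from the base axis. Payload 3.1 kg.
Tool frame: the origin (TCP) lies midway between the tips of the shut fingers; the grasp point (between the pads) lies robot.pinch_z behind it (robot.pinch_z is the distance from the TCP to the grasp point, in m); z points along the fingers, y is the line along which they close (so a half turn about z gives the same grasp; the last joint's range is limited). The gripper opens to 85 mm and grips with 20 to 120 N. Pads are 22 mm wide; open, the fingers measure 114 mm over their backs; the gripper's body (76 mm by 85 mm) begins 54 mm behind the grasp point. The pads swing forward as they close: fully open they stand 13 mm farther back than shut.
Start: joints at [-69.511, 12.427, 92.441, -0, 75.132, -6.429], TCP at [0.283, -0.557, 0.231] pointing down, gripper open.
Joint ranges: [-157.48, 157.48], [-44.54, 120.13], [17.64, 146.25], [-64.5, 244.5], [7.68, 150.69], [-147.95, 147.95]. Speed limits (degrees/s): [159.86, 159.86, 180, 180, 180, 180].

### API

Orientations are given as a 3x3 rotation matrix whose columns are the frame's x, y, z axes.
In Python, from bench import sense, vision, order, robot gives the robot as it stands.
- The arm moves only by the shell command python3 -m jog 'ROWS' [FORCE]. ROWS is JSON, a list of rows, each a list of 5 numbers: the opening, from 0 (shut) to 1 (fully open), then the shift along the tool's x, y, z in m, then the turn about the tool's z in rad. In form: [[hand, tx, ty, tz, turn], ...]. A call has 1 to 12 rows; each row shifts and turns the commanded pose from where the row before left it, along the tool's axes as they then stand; what a row does not reach is not made up. A row lasts 1/12 s, in which the tool goes at most 41.7 mm and 7.16 degrees, less where a joint would pass 70% of its speed; a pose out of reach is approached as far as the arm can. A call with a gripper value outside its range is refused whole. The fingers move at their own pace and stop on an object; FORCE is the grip in N (left out, the last holds). Time passes only in rows, so rows that do not move let the fingers close. It gives the time, the measured TCP pose, the force, the opening and the grip force at its end, in the units of the state.
- sense(): the state, without advancing time (a new reading comes with each control period).
- vision.capture(name): name is "scene" or "side" or "wrist"; returns (picture, depth): 420x560x3 uint8, blue, green, red; 420x560 float32, m along the optical axis (not along the pixel's ray), 0 where there is no reading.
- vision.camera_info(name): a dict with "fovy" (degrees; the focal length in pixels is half the picture's height over the tangent of half this angle, whatever the lens; pixels are square), "cx", "cy" (the principal point, pixels), "origin" and "attitude" of the camera in the world; the wrist camera has in their place "hand_eye" (4x4, takes a point from camera to tool coordinates, whose origin is the TCP and whose axes are the flange's). Camera axes: x right, y down, z forward; pixel columns grow to the right and rows downward; lengths in m; the calibration is good to about 2 mm. A picture is of the moment at which its call begins: read the wrist's pose just before it. camera_info takes no time and is no camera call.
- order.finish_job(): hands the job in; it is judged then, once.
The state is a dict: "time": time; "joint_positions": joint angles; "dq": joint speeds; "joint_torque": joint torques, N m; "ee_pos": TCP position; "eef_rot": TCP orientation; "force": force on the tool from outside, world axes, zero at the start; "torque": the same for the moment, N m; "finger_gap": finger opening in m; "grip_force": force on a finger pad.
Only numpy, scipy, OpenCV 4.12 (cv2) and the standard library are available. Lean on these libraries where they do the work, as an engineer would, in place of code of your own. Each camera call takes 0.05 s, during which the arm holds its last target. There are 200 camera calls.

### The job

The access hatch in the sloping face of the bench console is open. Take its cover plate (the bigger of the two loose covers, the one with a thin tongue along one edge) by its black grip rib, hook the tongue under the steel strip at the hatch's lower edge with the upper edge still raised, then press the upper edge down past the two spring rollers until the plate sits fully home and level in its recess, and let go. Do not force the plate hard against the console and leave the small cover, the jar and the screwdriver where they are.

Things in the scene. Friction and masses are not known exactly. Their poses are not given: they have to be found in the camera images.
- console: Bench console (fixed), 200 wide (y) x 190 deep (x), low edge towards the robot, its top face sloping up away from the robot at 25 degrees. Origin: centre of its underside, on the bench; z up. It stands at a different place and yaw each time.
- hatch: The hatch recess in the console's sloping face (fixed, 85 mm above the console's origin). Origin: centre of the seat plane that the plate's underside rests on. x points up the slope, y left across the console, z square out of the face, leaning 25 degrees to the robot. Opening: x = -60.5 to +61.5 mm, y = -47 to +47 mm; its rim, flush with the face, is 6 mm above the seat.
- strip (a point): Middle of the free edge of the fixed steel strip across the hatch's lower end, at its underside: hatch x = -54, y = 0, z = 6 mm. The strip runs from there down the slope past the opening's lower wall (x = -60.5 mm); underside 6 mm, top 9 mm above the seat. The plate's tongue goes under it.
- catch_left (a point): Centre of the left roller catch at rest: hatch x = 61.5, y = 28, z = 10.5 mm. Steel roller, 10 mm diameter, 14 mm long, axis along y; it reaches to x = 56.5 mm, its top 15.5 mm above the seat. Sprung: 4.9 N at rest plus 1.4 N per mm, it yields up to 6 mm up the slope when the plate's edge is pressed past it, then snaps over the plate's top. Its housing, x = 66 to 84 mm, stands 14.5 mm above the seat.
- catch_right (a point): Centre of the right roller catch, like the left one, at hatch y = -28 mm. A plate laid in lightly stays on the rollers, its upper edge about 15 mm proud; about 12 to 15 N in all, pressed near the middle of the upper edge, takes it past both.
- plate: The hatch's cover, loose, lying flat on the bench, right way up. Aluminium, 0.15 to 0.25 kg. Origin: centre of its underside; x towards its upper edge, z up. Main plate x = -50 to +60 mm, 90 mm wide (y), 6 mm thick. Black grip rib on top: 12 mm thick (x), 44 mm long (y), centred at x = -10 mm, y = 0, top 34 mm above the underside. Seated, its axes and origin match the hatch's within 2 mm.
- tongue (a point): Middle of the free end of the plate's tongue, on the underside (plate x = -60 mm). The tongue, at the plate's lower edge, is 60 mm wide, 3 mm thick, flush with the underside, and runs from plate x = -60 to -50 mm.
- top_edge (a point): Middle of the plate's upper edge, on the underside (plate x = +60 mm).
- spare: Small cover for another hatch, to be left alone: 80 (x) x 66 (y) x 6 mm, no tongue, with the same kind of grip rib. Origin: centre of its underside. It and the plate lie to the left and right of the console, either way round.
- jar: Closed jar of screws, 60 mm diameter, 75 mm high, to be left alone. Origin: centre of its underside.
- driver: Screwdriver, 180 mm long, lying on the bench, to be left alone. Origin: under its middle; x along it towards the tip.
There are look-alikes about, which are no part of the job. What is shaped like the plate but pink or purple is not meant.

How it is judged (in metres and radians):
On the way:
1. the plate's tongue is hooked under the strip (its end past the strip's edge and below it, between the side rims) while its upper edge still stands clear, 3 to 25 degrees open, for 0.1 s (x of tongue in the frame of hatch below -0.0555 m and z of tongue in the frame of hatch between -0.004 and 0.005 m and y of tongue in the frame of hatch between -0.006 and 0.006 m and angle between the z axis of plate and the z axis of hatch, either way round between 0.052 and 0.44 rad), for 0.1 s.
At the end, for the whole second after the job is handed in: The plate lies at rest in the hatch, tongue under the strip: both its ends within 2 mm of the seat, level with it within 0.025 rad, tongue end within 3 mm of the hatch's x = -60 mm, within 4 mm of the middle across, and let go (z of tongue in the frame of hatch between -0.002 and 0.002 m and z of top_edge in the frame of hatch between -0.002 and 0.002 m and x of tongue in the frame of hatch between -0.063 and -0.057 m and y of plate in the frame of hatch between -0.004 and 0.004 m and angle between the z axis of plate and the z axis of hatch, either way round below 0.025 rad and angle between the x axis of plate and the x axis of hatch, either way round below 0.06 rad and linear speed of plate below 0.01 m/s); the robot touches nothing.
It fails at once if the plate is forced against the console with more than 60 N (contact force between plate and console above 60 N).
It fails at once if the small cover is moved more than 20 mm (distance of spare from where it was at the start of the episode above 0.02 m).
It fails at once if the jar is moved more than 20 mm (distance of jar from where it was at the start of the episode above 0.02 m).
It fails at once if the screwdriver is moved more than 20 mm (distance of driver from where it was at the start of the episode above 0.02 m).
It also fails if it takes over 51 s, if anything falls off the work surface, if the arm or the gripper's body presses on something with over 40 N, if the wrist force passes 120 N, or if a joint passes its speed limit or range.

## Working session

There is one attempt and no reset: what is moved stays moved. The work goes in short steps, Python scripts to look and compute and a shell command to move; the robot and the scene stay as the last step left them, time stands still between calls to the robot, and variables do not carry over. Pictures are saved under pics/ and viewed, at most 12 in all, crops included, and the job is handed in when it is done.

```bash
mkdir -p pics; ls; python3 - <<'E'
from bench import sense,vision,robot
import cv2,numpy as np
print({k:getattr(robot,k) for k in dir(robot) if not k.startswith('_')})
s=sense();print(s)
for n in("scene","side"):
    p,d=vision.capture(n);cv2.imwrite(f"pics/{n}0.png",p);np.save(f"pics/{n}0.npy",d);print(n,vision.camera_info(n))
print(vision.camera_info("wrist"))
E
```

```text
pics
{'PlanningError': <class 'bench.PlanningError'>, 'pinch_z': 0.0187}
{'time': 0.0, 'joint_positions': array([-6.95100794e+01,  1.24800168e+01,  9.25304728e+01,  7.81689560e-04,
        7.51301696e+01, -6.42704781e+00]), 'dq': array([ 0.12214351, -0.02576516, -0.04697585,  0.05448373, -0.06433651,
       -0.02024433]), 'joint_torque': array([ 1.23969177e-03, -3.96843517e+01, -3.03851223e+01,  7.14814746e-05,
        9.65042302e-03, -1.08293261e-05]), 'ee_pos': array([ 0.28268469, -0.55649308,  0.2299148 ]), 'eef_rot': array([[ 8.91665214e-01,  4.52694630e-01, -8.46990250e-04],
       [ 4.52695331e-01, -8.91662283e-01,  2.30426399e-03],
       [ 2.87898672e-04, -2.43806057e-03, -9.99996986e-01]]), 'force': array([ 0.08985832,  0.01856761, -0.07898602]), 'torque': array([ 0.01979276, -0.02715915,  0.02876339]), 'grip_force': 0.0, 'finger_gap': 0.08537642002743061}
scene {'fovy': 48.93641831167476, 'cx': 281.0612456813786, 'cy': 211.95787646457157, 'origin': array([1.13297213, 0.12215649, 0.98684658]), 'attitude': array([[-0.26467222,  0.78661865, -0.55783485],
       [ 0.96417564,  0.22648744, -0.13808973],
       [ 0.01771863, -0.57439929, -0.81838347]])}
side {'fovy': 46.5896590016276, 'cx': 283.889091246681, 'cy': 208.23833601302294, 'origin': array([0.41461387, 0.94760782, 0.72299787]), 'attitude': array([[-0.98863161, -0.09664166,  0.11518647],
       [-0.14905301,  0.5292081 , -0.83529754],
       [ 0.01976693, -0.84297045, -0.53759659]])}
{'fovy': 61.69092780322699, 'cx': 277.58434986174683, 'cy': 211.0304806311751, 'hand_eye': array([[-9.31218537e-04, -9.59611020e-01, -2.81328674e-01,
         7.10229112e-02],
       [ 9.99999473e-01, -1.01510575e-03,  1.52450222e-04,
        -3.07412193e-04],
       [-4.31871269e-04, -2.81328384e-01,  9.59611460e-01,
        -1.41942917e-01],
       [ 0.00000000e+00,  0.00000000e+00,  0.00000000e+00,
         1.00000000e+00]])}
```

View pics/scene0.png

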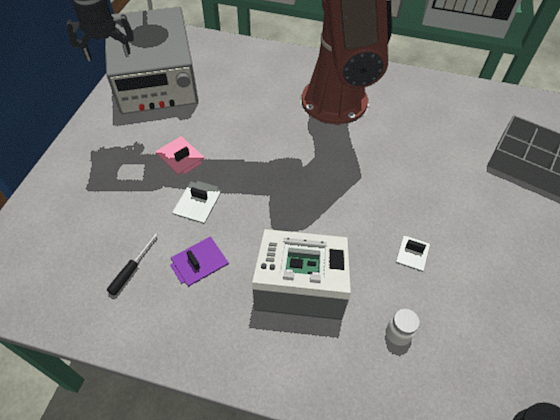

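View pics/side0.png

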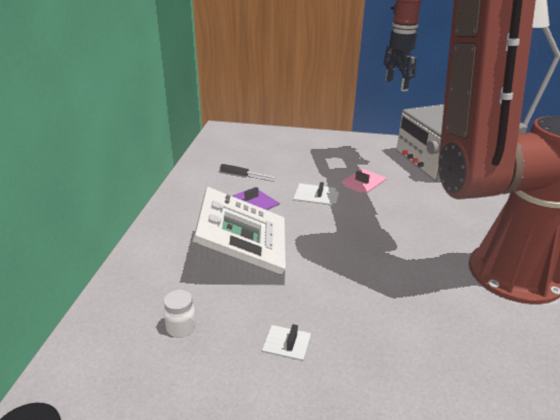

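The scene picture shows the console at (303,270). These could be taken for the plate:
- white cover at (196,203)
- white cover at (413,252)
- pink piece at (180,155)
- purple piece at (200,260)

The jar is at (402,328) and the driver at (132,265). I'll measure the two white covers and check the likelier one in a crop.

```bash
cat > h.py <<'E'
import cv2,numpy as np
from bench import sense,vision
def cam(n):
    i=vision.camera_info(n)
    f=210/np.tan(np.radians(i["fovy"]/2))
    return i,f
def pose(n,s=None):
    i,f=cam(n)
    if n=="wrist":
        H=np.array(i["hand_eye"]);R=np.array(s["eef_rot"]);return R@H[:3,:3],np.array(s["ee_pos"])+R@H[:3,3]
    return np.array(i["attitude"]),np.array(i["origin"])
def ray(n,uv,s=None):
    i,f=cam(n);R,o=pose(n,s);uv=np.atleast_2d(np.asarray(uv,float))
    return o,np.c_[(uv-[i["cx"],i["cy"]])/f,np.ones(len(uv))]@R.T
def onz(n,uv,z,s=None):
    o,d=ray(n,uv,s);return o+d*((z-o[2])/d[:,2])[:,None]
def deproj(n,uv,z,s=None):
    o,d=ray(n,uv,s);return o+d*np.asarray(z)[:,None]
E
python3 - <<'E'
from h import *
p=cv2.imread("pics/scene0.png");h=cv2.cvtColor(p,cv2.COLOR_BGR2HSV)
m=((h[...,2]>185)&(h[...,1]<40)).astype(np.uint8)
for x,y in((196,203),(413,252)):
    mm=np.zeros_like(m);mm[y-35:y+35,x-35:x+35]=m[y-35:y+35,x-35:x+35]
    c=max(cv2.findContours(mm,0,2)[0],key=cv2.contourArea)[:,0]
    w=onz("scene",c,.006)[:,:2]
    print(cv2.minAreaRect((w*1000).astype(np.float32)),[tuple(q) for q in np.round(w[cv2.convexHull(c,returnPoints=False)[:,0]],3)][:0])
c=np.hstack([cv2.resize(p[168:238,160:235],(450,420),interpolation=2),cv2.resize(p[222:282,380:445],(350,420),interpolation=2)])
cv2.imwrite("pics/crop1.png",c)
E
```

```text
((494.2780456542969, -266.96563720703125), (92.21123504638672, 105.19276428222656), 86.63096618652344) []
((490.55548095703125, 300.6401672363281), (67.97083282470703, 82.23431396484375), 83.51313781738281) []
```

View pics/crop1.png

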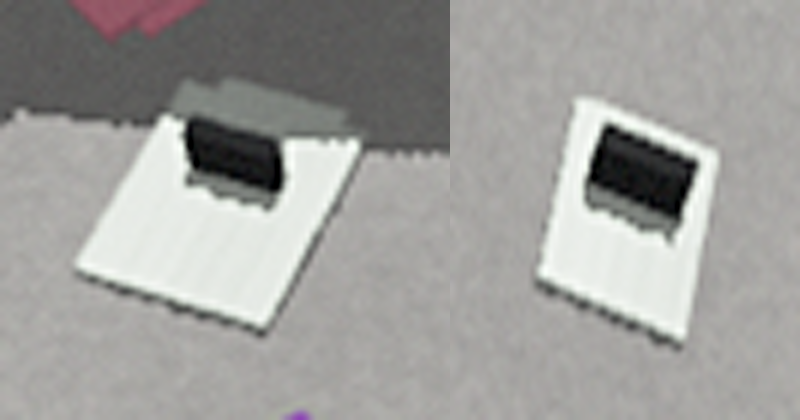

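The left cover at (196,203) has the tongue (facing the robot) and is 92 mm wide. The right one is 68 x 82 mm, so it is the spare. I take the left one and go above it.

```bash
python3 -m jog '[[1,0,0,0,0.106],[1,0,0,0,0.106],[1,0,0,0,0.106],[1,0,0,0,0.106],[1,0,0,0,0.105],[1,0.02,-0.034,0,0],[1,0.02,-0.034,0,0],[1,0.02,-0.034,0,0],[1,0.02,-0.034,0,0],[1,0.02,-0.034,0,0],[1,0.02,-0.034,0,0],[1,0.02,-0.034,0,0]]' && python3 -m jog '[[1,0.016,-0.031,0,0],[1,0.016,-0.031,0,0],[1,0,0,0,0],[1,0,0,0,0]]'
python3 - <<'E'
from h import *
import pickle
s=sense();p,d=vision.capture("wrist");pickle.dump((s,p,d),open("pics/w1.pkl","wb"));cv2.imwrite("pics/w1.png",p)
# console from scene: points on the sloping face
p2=cv2.imread("pics/scene0.png");D=np.load("pics/scene0.npy")
v,u=np.mgrid[230:320,245:360];uv=np.c_[u.ravel(),v.ravel()];P=deproj("scene",uv,D[v,u].ravel())
q=p2[v,u].reshape(-1,3);k=(D[v,u].ravel()>0)&(q.min(1)>185)&(P[:,2]>.035)
P=P[k]
best=None;rng=np.random.default_rng(0)
for _ in range(500):
    a=P[rng.choice(len(P),3)];n=np.cross(a[1]-a[0],a[2]-a[0])
    if np.linalg.norm(n)<1e-5:continue
    n/=np.linalg.norm(n);n*=np.sign(n[2]);i=abs((P-a[0])@n)<.0025
    if best is None or i.sum()>best.sum():best=i
Q=P[best];c=Q.mean(0);n=np.linalg.svd(Q-c,full_matrices=False)[2][2];n*=np.sign(n[2])
print("face",c,n,"tilt",np.degrees(np.arccos(n[2])),"yaw",np.degrees(np.arctan2(-n[1],-n[0])),len(Q))
r=cv2.minAreaRect((Q[:,:2]*1000).astype(np.float32));print(r)
E
```

```text
time: 1.1
ee_pos: [0.4372, -0.326, 0.2308]
eef_rot: [[0.998, -0.06, -0.0], [-0.06, -0.998, 0.001], [-0.001, -0.001, -1.0]]
force: [0.6, -0.3, 0.5]
finger_gap: 0.0852
grip_force: 0.0
time: 1.43
ee_pos: [0.4728, -0.2662, 0.2308]
eef_rot: [[0.998, -0.055, -0.001], [-0.055, -0.998, 0.0], [-0.001, -0.0, -1.0]]
force: [0.2, -0.2, -0.4]
finger_gap: 0.0853
grip_force: 0.0
face [0.64004226 0.05242784 0.09709887] [-0.41452809 -0.06772357  0.90751307] tilt 24.836092277135933 yaw 9.2787288101149 2694
((627.0911865234375, 51.49132537841797), (189.38900756835938, 199.7333221435547), 9.276922225952148)
```

View pics/w1.png

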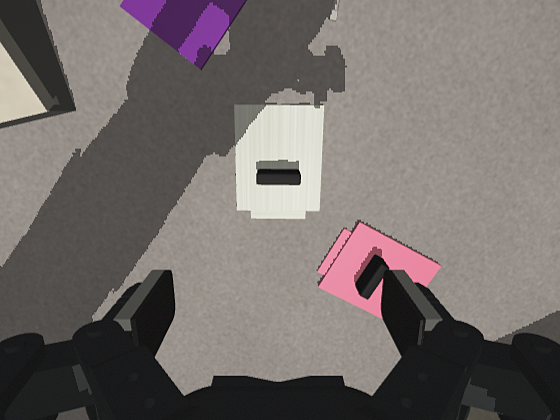

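The wrist view shows the plate centred at (279,160), its rib at (278,176) and its tongue at (278,215), which is the lower edge of the picture towards the robot. Next I measure it.

```bash
python3 - <<'E'
from h import *
import pickle
s,p,d=pickle.load(open("pics/w1.pkl","rb"))
h=cv2.cvtColor(p,cv2.COLOR_BGR2HSV)
g=p.astype(int);m=((g[...,1]-g[...,2]>2)&(g.min(2)>90)).astype(np.uint8)
z=np.zeros_like(m);z[95:225,225:335]=m[95:225,225:335];m=cv2.morphologyEx(z,cv2.MORPH_CLOSE,np.ones((5,5)));m=cv2.morphologyEx(m,cv2.MORPH_OPEN,np.ones((5,5)))
c=max(cv2.findContours(m,0,2)[0],key=cv2.contourArea)[:,0];print(c.min(0),c.max(0))
W=onz("wrist",c,.006,s)
r=cv2.minAreaRect((W[:,:2]*1000).astype(np.float32));print(r)
# rib: dark pixels, by depth
v,u=np.nonzero((p[150:200,240:320].max(2)<60));uv=np.c_[u+240,v+150]
Z=d[uv[:,1],uv[:,0]];P=deproj("wrist",uv,Z,s);k=P[:,2]>.030
T=P[k];print("rib top",np.median(T[:,2]),cv2.minAreaRect((T[:,:2]*1000).astype(np.float32)))
print(s["ee_pos"],np.round(s["eef_rot"],4))
E
```

```text
Traceback (most recent call last):
ValueError: max() iterable argument is empty
```

```bash
python3 - <<'E'
from h import *
import pickle
s,p,d=pickle.load(open("pics/w1.pkl","rb"))
for q in((300,190),(245,115),(210,250),(290,60),(250,190)):print(q,p[q[1],q[0]],d[q[1],q[0]])
v,u=np.mgrid[90:230,220:340];uv=np.c_[u.ravel(),v.ravel()];P=deproj("wrist",uv,d[v,u].ravel(),s)
k=P[:,2]>.030;T=P[k];print("rib",k.sum(),T[:,2].max(),cv2.minAreaRect((T[:,:2]*1000).astype(np.float32)))
print("bench",np.median(P[:1200,2]))
for a in(.0015,.0045):
    k=(P[:,2]>a)&(P[:,2]<.012);m=np.zeros((420,560),np.uint8);m[uv[k][:,1],uv[k][:,0]]=1
    c=max(cv2.findContours(m,0,2)[0],key=cv2.contourArea)[:,0];print(c.min(0),c.max(0),cv2.minAreaRect((onz("wrist",c,.006,s)[:,:2]*1000).astype(np.float32)))
print(s["ee_pos"],np.round(s["eef_rot"],4))
E
```

```text
(300, 190) [215 226 226] 0.3756425
(245, 115) [110 119 117] 0.35464364
(210, 250) [141 147 154] 0.4027153
(290, 60) [78 81 85] 0.34426346
(250, 190) [209 221 220] 0.3754452
rib 617 0.3726430435818655 ((506.9806213378906, -269.203857421875), (43.44483184814453, 73.53427124023438), 85.661376953125)
bench -0.0005407629694186844
[234 105] [323 218] ((487.0439453125, -267.5590515136719), (89.84456634521484, 118.52066802978516), 86.254638671875)
[234 105] [323 210] ((491.51519775390625, -267.8517150878906), (89.84455871582031, 109.54090881347656), 86.25462341308594)
[ 0.47279103 -0.26623708  0.23077488] [[ 9.985e-01 -5.530e-02 -1.000e-03]
 [-5.530e-02 -9.985e-01  3.000e-04]
 [-1.100e-03 -2.000e-04 -1.000e+00]]
```

```bash
python3 -m jog '[[1,0.0043,0.0005,0,0.01],[1,0,0,0.03,0],[1,0,0,0.03,0],[1,0,0,0.03,0],[1,0,0,0.03,0],[1,0,0,0.03,0],[1,0,0,0.03,0],[1,0,0,0.02,0],[1,0,0,0.0128,0],[1,0,0,0.01,0],[1,0,0,0,0],[1,0,0,0,0]]' && python3 -m jog '[[0,0,0,0,0],[0,0,0,0,0],[0,0,0,0,0],[0,0,0,0,0],[0,0,0,0,0],[0,0,0,0,0],[0,0,0,0,0]]' 50
python3 -c "
from h import *
p,d=vision.capture('wrist');cv2.imwrite('pics/w2.png',p)"
```

```text
time: 2.48
ee_pos: [0.4769, -0.2696, 0.0088]
eef_rot: [[0.998, -0.07, 0.0], [-0.07, -0.998, -0.0], [0.0, 0.0, -1.0]]
force: [0.1, 0.3, 0.1]
finger_gap: 0.0854
grip_force: 0.0
time: 3.07
ee_pos: [0.4778, -0.2694, 0.0101]
eef_rot: [[0.998, -0.069, 0.002], [-0.069, -0.998, -0.001], [0.002, 0.001, -1.0]]
force: [-0.2, 0.3, 6.0]
finger_gap: 0.0427
grip_force: 52.5
```

View pics/w2.png

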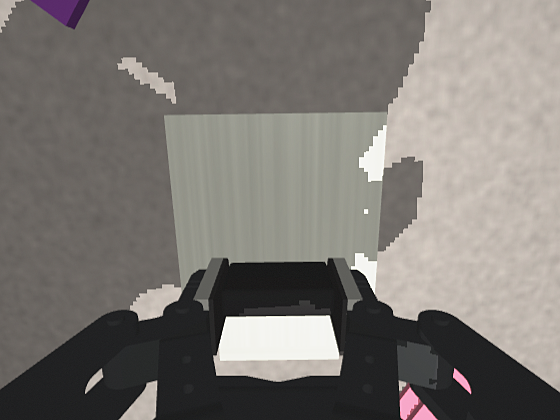

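The plate is gripped at the rib, (280,290), and is square in the hand. An upward 6 N hints that the tips may be touching the plate. I'll regrip 3 mm higher so the plate can pivot, then lift.

```bash
python3 -m jog '[[0.65,0,0,0,0],[0.65,0,0,-0.003,0],[0.65,0,0,-0.001,0],[0.65,0,0,0,0],[0,0,0,0,0],[0,0,0,0,0],[0,0,0,0,0],[0,0,0,0,0],[0,0,0,0,0]]' 50; python3 -m jog '[[0,0,0,-0.02,0],[0,0,0,-0.04,0],[0,0,0,-0.04,0],[0,0,0,-0.04,0],[0,0,0,-0.04,0],[0,0,0,-0.04,0],[0,0,0,0,0],[0,0,0,0,0]]'
python3 - <<'E'
from h import *
import pickle
s=sense();p,d=vision.capture("wrist");pickle.dump((s,p,d),open("pics/w3.pkl","wb"))
v,u=np.mgrid[130:250:10,200:360:10];P=deproj("wrist",np.c_[u.ravel(),v.ravel()],d[v,u].ravel(),s)
c=P.mean(0);n=np.linalg.svd(P-c)[2][2];n*=np.sign(n[2]);print("c",c,"n",n,"resid",abs((P-c)@n).max())
R=np.array(s["eef_rot"]);print("in tool",(c-s["ee_pos"])@R,n@R)
E
```

```text
time: 3.87
ee_pos: [0.4769, -0.269, 0.0128]
eef_rot: [[0.998, -0.069, 0.0], [-0.069, -0.998, -0.0], [0.0, 0.0, -1.0]]
force: [-0.6, -0.2, 2.4]
finger_gap: 0.043
grip_force: 52.0
time: 4.53
ee_pos: [0.478, -0.2697, 0.2353]
eef_rot: [[0.998, -0.069, 0.005], [-0.069, -0.998, -0.004], [0.005, 0.003, -1.0]]
force: [0.0, 0.8, -3.5]
finger_gap: 0.0423
grip_force: 51.9
c [ 0.51652863 -0.27132461  0.22791962] n [-1.44810255e-03  2.47261448e-04  9.99998921e-01] resid 0.0016560103648501942
in tool [ 0.03848455 -0.00108268  0.00755344] [ 0.00344567  0.00302889 -0.99998948]
```

```bash
python3 -m jog '[[0,0,0,0,-0.114],[0,0,0,0,-0.114],[0,0.0076,-0.0326,-0.0183,0],[0,0.0076,-0.0326,-0.0183,0],[0,0.0076,-0.0326,-0.0183,0],[0,0.0076,-0.0326,-0.0183,0],[0,0.0076,-0.0326,-0.0183,0],[0,0.0076,-0.0326,-0.0183,0],[0,0.0076,-0.0326,-0.0183,0],[0,0.0076,-0.0326,-0.0183,0],[0,0.0076,-0.0326,-0.0183,0],[0,0,0,0,0]]'; python3 -m jog '[[0,0,0,0,0],[0,0,0,0,0]]'
python3 - <<'E'
from h import *
import pickle
s=sense();p,d=vision.capture("wrist");pickle.dump((s,p,d),open("pics/w4.pkl","wb"))
cv2.imwrite("pics/w4.png",p)
E
```

```text
time: 5.58
ee_pos: [0.4982, 0.0373, 0.3978]
eef_rot: [[0.986, 0.165, 0.001], [0.165, -0.986, 0.005], [0.001, -0.004, -1.0]]
force: [0.2, 0.2, -0.8]
finger_gap: 0.0427
grip_force: 52.3
time: 5.75
ee_pos: [0.4967, 0.0317, 0.3936]
eef_rot: [[0.987, 0.159, -0.006], [0.159, -0.987, -0.0], [-0.006, -0.001, -1.0]]
force: [0.1, -0.9, -2.5]
finger_gap: 0.043
grip_force: 52.3
```

View pics/w4.png

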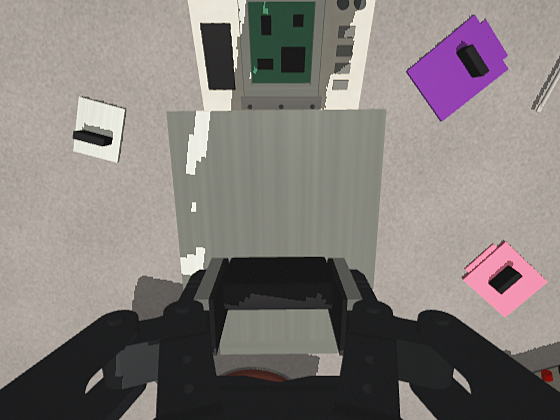

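The wrist view shows the strip at (282,102) with its three screws, the hatch opening around (281,45), and the plate held square over rows 110 to 285. I'll measure the hatch in its estimated frame.

```bash
cat >> h.py <<'E'
yaw=np.radians(9.28);a=np.radians(25)
def hatchR(yaw=yaw):
    ux=np.array([np.cos(yaw)*np.cos(a),np.sin(yaw)*np.cos(a),np.sin(a)]);uy=np.array([-np.sin(yaw),np.cos(yaw),0])
    return np.c_[ux,uy,np.cross(ux,uy)]
H0=np.array([.627,.0515,.085])
E
python3 - <<'E'
from h import *
import pickle
s,p,d=pickle.load(open("pics/w4.pkl","rb"))
R=hatchR()
print("plate edge row / tool yaw",np.degrees(np.arctan2(s["eef_rot"][1][0],s["eef_rot"][0][0])))
for r in(20,50,90,102):
    u=np.arange(190,375);P=deproj("wrist",np.c_[u,np.full(len(u),r)],d[r,u],s);L=(P-H0)@R*1000
    j=np.nonzero(abs(np.diff(p[r,190:375].astype(int).sum(1)))>60)[0]
    print("row",r,"edges u:[y,z,x]",[(int(u[i]),np.round(L[i][[1,2,0]],1).tolist(),int(p[r,u[i]].sum())) for i in j])
for c in(262,281,300):
    v=np.arange(0,112);P=deproj("wrist",np.c_[np.full(112,c),v],d[v,c],s);L=(P-H0)@R*1000
    print("col",c,[(int(i),np.round(L[i],1).tolist(),p[i,c].tolist()) for i in range(0,112) if i>84 and i%2==0 or i in(20,40)])
E
```

```text
plate edge row / tool yaw 9.133459452899077
row 20 edges u:[y,z,x] [(190, [121.2, -101.3, 11.1], 559), (238, [44.5, 6.0, 36.0], 665), (239, [44.1, -0.7, 34.4], 458), (240, [43.0, -0.9, 34.4], 557), (243, [39.8, -2.2, 34.1], 728), (247, [35.2, -1.4, 34.2], 361), (248, [34.5, -6.8, 33.0], 269), (260, [22.0, -29.7, 27.6], 164), (270, [10.0, -23.0, 29.1], 65), (292, [-16.0, -29.1, 27.6], 190), (313, [-40.9, -28.7, 27.6], 180), (314, [-39.5, -1.4, 34.0], 291), (322, [-48.3, -0.7, 34.1], 353), (352, [-80.8, 4.4, 35.2], 292), (371, [-101.4, 5.8, 35.4], 694)]
row 50 edges u:[y,z,x] [(194, [118.3, -84.8, -22.9], 460), (202, [89.1, 3.3, 4.0], 722), (203, [87.6, 5.1, 4.6], 459), (231, [55.1, 6.0, 4.8], 95), (232, [54.0, 5.2, 4.5], 225), (237, [48.3, 4.2, 4.2], 742), (241, [44.4, -3.0, 1.9], 280), (249, [35.0, -3.7, 1.7], 354), (280, [-1.8, -29.0, -6.2], 193), (304, [-31.5, -24.7, -5.0], 64), (311, [-40.6, -29.7, -6.6], 180), (312, [-39.7, -6.2, 0.7], 256), (320, [-48.8, -2.5, 1.8], 356), (321, [-49.5, 1.6, 3.0], 285), (335, [-65.3, 4.7, 3.9], 371), (351, [-83.3, 7.7, 4.7], 161), (352, [-84.4, 7
[... 2033 characters left out ...]
-3.0, 2.6], [128, 139, 139])]
col 300 [(20, [28.8, -25.2, -23.7], [26, 25, 26]), (40, [5.7, -26.3, -27.9], [56, 73, 41]), (86, [-41.9, -27.0, -4.0], [111, 119, 119]), (88, [-44.2, -27.0, -3.3], [117, 126, 124]), (90, [-46.2, -27.0, -1.7], [111, 119, 119]), (92, [-48.8, -27.1, -1.7], [113, 123, 121]), (94, [-51.2, -27.2, -1.3], [115, 124, 122]), (96, [135.9, 1.3, 433.2], [103, 109, 111]), (98, [-52.7, -26.8, 7.3], [100, 103, 107]), (100, [-55.3, -26.9, 7.5], [100, 106, 109]), (102, [-58.0, -27.1, 7.3], [98, 104, 107]), (104, [-60.5, -27.1, 7.9], [98, 102, 107]), (106, [-63.2, -27.2, 7.7], [95, 100, 104]), (108, [-65.9, -27.3, 7.7], [95, 100, 102]), (110, [71.2, -7.8, 298.6], [128, 138, 137])]
```

```bash
python3 - <<'E'
from h import *
import pickle
s,p,d=pickle.load(open("pics/w4.pkl","rb"))
T=np.array(s["eef_rot"]);e=np.array(s["ee_pos"])
for r in(140,180,220,250):
    u=np.arange(150,410);P=(deproj("wrist",np.c_[u,np.full(len(u),r)],d[r,u],s)-e)@T*1000
    k=abs(P[:,2]-7.5)<6;print(r,"tool y",P[k][[0,-1],1].round(1),"x",P[k][[0,-1],0].round(1),"z",np.median(P[k][:,2]).round(1))
for c in(190,230,280,330,370):
    v=np.arange(90,240);P=(deproj("wrist",np.c_[np.full(len(v),c),v],d[v,c],s)-e)@T*1000
    k=abs(P[:,2]-7.5)<6;print(c,"edge tool x",P[k][0].round(1))
for c,lo,hi in((280,240,290),(280,300,360)):
    v=np.arange(lo,hi,4);P=(deproj("wrist",np.c_[np.full(len(v),c),v],d[v,c],s)-e)@T*1000;print(np.c_[v,P].round(1).tolist())
E
```

```text
140 tool y [-45.4  44. ] x [58.2 58.1] z 7.5
180 tool y [-45.3  44. ] x [41.1 41.2] z 7.5
220 tool y [-45.1  44. ] x [22.9 23.3] z 7.4
250 tool y [-45.3  44.3] x [8.5 8.8] z 7.4
190 edge tool x [ 69.4 -35.9   7.5]
230 edge tool x [ 69.8 -19.6   8.2]
280 edge tool x [69.8  0.9  7.5]
330 edge tool x [70.1 21.4  7.9]
370 edge tool x [70.1 37.7  7.6]
[[240.0, 13.5, 1.0, 7.3], [244.0, 10.9, 1.0, 9.2], [248.0, 9.7, 1.0, 7.2], [252.0, 7.4, 1.0, 7.9], [256.0, 5.6, 1.0, 7.5], [260.0, 6.5, 0.9, 1.1], [264.0, 5.8, 0.9, -1.6], [268.0, 6.1, 0.9, -6.1], [272.0, 6.6, 0.9, -10.9], [276.0, 5.9, 0.8, -13.2], [280.0, 6.5, 0.8, -17.8], [284.0, 6.2, 0.8, -20.5], [288.0, 4.9, 0.8, -21.2]]
[[300.0, -0.7, 0.8, -20.5], [304.0, -2.3, 0.8, -20.7], [308.0, -4.4, 0.8, -20.1], [312.0, -23.6, 1.0, 7.3], [316.0, -26.2, 1.0, 7.9], [320.0, -28.7, 1.0, 8.3], [324.0, -29.9, 1.0, 6.8], [328.0, -33.1, 1.0, 8.2], [332.0, -34.3, 1.0, 6.7], [336.0, -36.9, 1.0, 7.0], [340.0, -39.4, 1.0, 7.3], [344.0, -43.5, 1.0, 9.7], [348.0, -45.7, 1.0, 9.4], [352.0, -48.9, 1.1, 10.6], [356.0, -361.3, 4.0, 396.9]]
```

```bash
python3 -m jog '[[0,0,0,0,0],[0,0,0,0,0],[0,0,0,0,0]]'; cat > m.py <<'E'
from h import *
import pickle
for k in range(2):
    s=sense();p,d=vision.capture("wrist")
    R=hatchR();print(s["ee_pos"],"tool yaw",np.degrees(np.arctan2(s["eef_rot"][1][0],s["eef_rot"][0][0])),"tool z",np.array(s["eef_rot"])[:,2].round(4))
    for r in(20,50,90):
        u=np.arange(230,330);P=deproj("wrist",np.c_[u,np.full(len(u),r)],d[r,u],s);L=(P-H0)@R*1000
        # rim plane edges: rays onto z=6
        j=np.nonzero(abs(np.diff(p[r,230:330].astype(int).sum(1)))>60)[0]
        print(r,[(int(u[i]),L[i][[1,2]].round(1).tolist()) for i in j if 40<abs(L[i][1])<52])
    v=np.arange(94,108);P=deproj("wrist",np.c_[np.full(14,281),v],d[v,281],s);L=(P-H0)@R*1000
    print(L[:,[0,2]].round(1).tolist())
E
python3 m.py
```

```text
time: 6.05
ee_pos: [0.4975, 0.0308, 0.3961]
eef_rot: [[0.988, 0.156, -0.002], [0.156, -0.988, 0.0], [-0.002, -0.0, -1.0]]
force: [0.1, 0.8, -2.7]
finger_gap: 0.043
grip_force: 52.2
[0.49751423 0.03079835 0.39610611] tool yaw 8.99101618603213 tool z [-2.e-03  1.e-04 -1.e+00]
20 [(236, [45.6, 4.5]), (238, [44.1, -3.1]), (321, [-48.9, -0.3]), (322, [-49.7, 3.1])]
50 [(236, [48.2, 5.0]), (310, [-41.1, -30.6])]
90 [(316, [-49.0, -2.6]), (317, [-49.5, 3.5])]
[[-49.2, -2.2], [-50.1, -1.4], [-51.9, -2.5], [-52.8, -1.3], [-51.7, 4.2], [-50.9, 8.9], [-52.6, 8.2], [-54.3, 7.4], [-55.5, 7.5], [-58.0, 5.1], [-59.0, 5.7], [-59.5, 7.6], [-60.7, 8.1], [-61.9, 8.3]]
[0.49762616 0.0309214  0.39648986] tool yaw 9.006172621057592 tool z [-0.0013  0.     -1.    ]
20 [(236, [45.7, 4.9]), (238, [44.2, -2.5]), (321, [-49.0, -1.6]), (322, [-49.6, 3.0])]
50 [(236, [48.5, 3.0]), (239, [44.8, 4.8]), (240, [44.4, -2.1]), (310, [-41.0, -30.5]), (320, [-49.6, 4.5])]
90 [(316, [-48.8, -1.6]), (317, [-49.4, 4.3])]
[[-48.5, -1.7], [-49.7, -1.3], [-51.0, -1.3], [-53.1, -3.1], [-54.0, -2.0], [-51.9, 5.9], [-52.6, 7.2], [-53.5, 8.1], [-55.4, 7.0], [-56.8, 6.7], [-58.4, 6.4], [-59.0, 7.9], [-60.4, 7.8], [-61.0, 9.5]]
```

```bash
python3 -m jog '[[0,0.015,0.0003,0.03,0],[0,0.015,0.0003,0.03,0],[0,0.015,0.0003,0.03,0],[0,0.015,0.0003,0.03,0],[0,0.015,0.0003,0.03,0],[0,0.015,0.0003,0.03,0],[0,0.015,0.0003,0.03,0],[0,0.0147,0.0003,0.0315,0],[0,0,0,0,0],[0,0,0,0,0],[0,0,0,0,0],[0,0,0,0,0]]'; python3 - <<'E'
from h import *
s=sense();e=np.array(s["ee_pos"]);R=hatchR();H=np.array([.6287,.0494,.085]);T=np.array(s["eef_rot"])
edge=e+T@[.07,0,.0135];print("edge in hatch",((edge-H)@R*1000).round(1),e.round(4),np.degrees(np.arctan2(T[1,0],T[0,0])))
p,d=vision.capture("wrist");cv2.imwrite("pics/w5.png",p)
E
```

```text
time: 7.15
ee_pos: [0.6178, 0.0481, 0.1588]
eef_rot: [[0.987, 0.158, 0.005], [0.158, -0.987, -0.0], [0.005, 0.001, -1.0]]
force: [0.9, 0.0, -1.5]
finger_gap: 0.0428
grip_force: 52.2
edge in hatch [79.2  0.2 29.9] [0.6178 0.0481 0.1588] 9.087170252270312
```

View pics/w5.png

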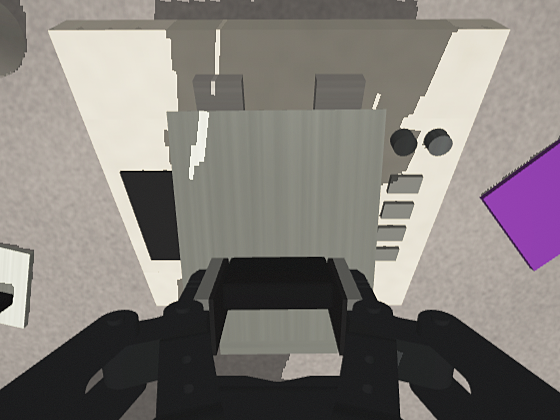

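The wrist view shows the plate's upper edge at row 110, just short of the two catch housings at (219,92) and (340,92), and centred on them within 1 mm. I'll lower it with a light grip so the plate pivots on its upper edge.

```bash
python3 -m jog '[[0,-0.002,0.0008,0.004,0],[0,0,0,0.006,0],[0,0,0,0.006,0],[0,0,0,0.005,0],[0,0,0,0.004,0],[0,0,0,0.004,0],[0,0,0,0,0],[0,0,0,0,0]]' 20; cat > pl.py <<'E'
from h import *
import sys
s=sense();e=np.array(s["ee_pos"]);R=hatchR();H=np.array([.6287,.0494,.085]);T=np.array(s["eef_rot"])
p,d=vision.capture("wrist")
if len(sys.argv)>1:cv2.imwrite(sys.argv[1],p)
v,u=np.mgrid[60:400,195:365];P=deproj("wrist",np.c_[u.ravel(),v.ravel()],d[v,u].ravel(),s)
q=p[v,u].reshape(-1,3).astype(int);L=(P-e)@T*1000
# plate: large plane beyond the rib
w=(L[:,0]>15)&(L[:,0]<50)&(abs(L[:,1])<35);A=P[w]
for _ in range(3):
    c=np.median(A,0);n=np.linalg.svd(A-A.mean(0),full_matrices=False)[2][2];n*=np.sign(n[2]);r=(A-A.mean(0))@n;A=A[abs(r)<max(.0015,2*r.std())]
n=n/np.linalg.norm(n);c=A.mean(0)
print("pitch",np.degrees(np.arctan2(-n[:2]@[np.cos(yaw),np.sin(yaw)],n[2])).round(2),"open vs hatch",np.degrees(np.arccos(n@R[:,2])).round(2),"resid",abs((A-c)@n).std(),"N",len(A))
x=R[:,0]-n*(n@R[:,0]);x/=np.linalg.norm(x)
# upper edge row on plane points
o=abs((P-c)@n)<.002;pr=(P[o]-c)@x;edge=c+x*np.percentile(pr,99.5)
m=edge-.006*n
print("top_edge in hatch",((m-H)@R*1000).round(1),"tongue",((m-.12*x-H)@R*1000).round(1),"range",np.percentile(pr,[.5,99.5]).round(4))
E
python3 pl.py
```

```text
time: 7.87
ee_pos: [0.6118, 0.0469, 0.1263]
eef_rot: [[0.987, 0.158, -0.007], [0.158, -0.987, -0.001], [-0.007, -0.0, -1.0]]
force: [-7.1, -1.8, 4.4]
finger_gap: 0.0426
grip_force: 53.9
pitch -77.92 open vs hatch 102.92 resid 0.005442433404432572 N 15343
top_edge in hatch [ 45.9  -3.1 117.4] tongue [19.   1.6  0.5] range [-0.0172  0.074 ]
```

```bash
python3 - <<'E'
from h import *
s=sense();e=np.array(s["ee_pos"]);T=np.array(s["eef_rot"])
p,d=vision.capture("wrist");cv2.imwrite("pics/w6.png",p)
v=np.arange(60,400,8);P=(deproj("wrist",np.c_[np.full(len(v),280),v],d[v,280],s)-e)@T*1000
print(np.c_[v,P].round(1).tolist(),s["grip_force"],s["force"])
E
```

```text
[[60.0, 88.4, 0.9, 1.7], [68.0, 85.6, 0.9, 2.6], [76.0, 83.0, 0.9, 5.1], [84.0, 80.2, 0.9, 7.4], [92.0, 77.1, 0.9, 7.7], [100.0, 74.1, 0.9, 9.3], [108.0, 71.0, 0.8, -6.3], [116.0, 68.1, 0.8, -4.8], [124.0, 65.1, 0.8, -4.4], [132.0, 62.0, 0.9, -2.6], [140.0, 59.0, 0.9, -3.2], [148.0, 55.9, 0.9, -2.2], [156.0, 52.6, 0.9, -1.0], [164.0, 49.3, 0.9, -0.9], [172.0, 46.1, 0.9, -1.1], [180.0, 42.6, 0.9, -0.0], [188.0, 39.3, 0.9, -0.4], [196.0, 35.5, 0.9, 1.4], [204.0, 32.0, 0.9, 1.6], [212.0, 28.2, 0.9, 2.5], [220.0, 24.7, 0.9, 2.1], [228.0, 21.0, 0.9, 2.4], [236.0, 16.5, 0.9, 4.5], [244.0, 12.8, 0.9, 4.2], [252.0, 8.5, 1.0, 5.3], [260.0, 7.9, 0.9, -2.0], [268.0, 6.9, 0.9, -7.9], [276.0, 6.3, 0.8, -13.9], [284.0, 4.9, 0.8, -18.0], [292.0, 3.1, 0.8, -21.0], [300.0, -0.1, 0.8, -21.4], [308.0, -4.5, 0.8, -20.0], [316.0, -28.9, 1.0, 12.0], [324.0, -34.8, 1.1, 14.1], [332.0, -42.6, 1.1, 18.4], [340.0, -127.9, 1.9, 127.1], [348.0, -137.6, 2.0, 128.7], [356.0, -144.5, 1.9, 126.6], [364.0, -154.0, 2.0, 127.6], [372.0, -163.7, 2.0, 128.7], [380.0, -172.7, 2.0, 128.7], [388.0, 9.7, 0.4, -76.3], [396.0, 8.9, 0.4, -77.9]] 53.901981711387634 [-8.47482316 -0.38392192  4.18995096]
```

View pics/w6.png

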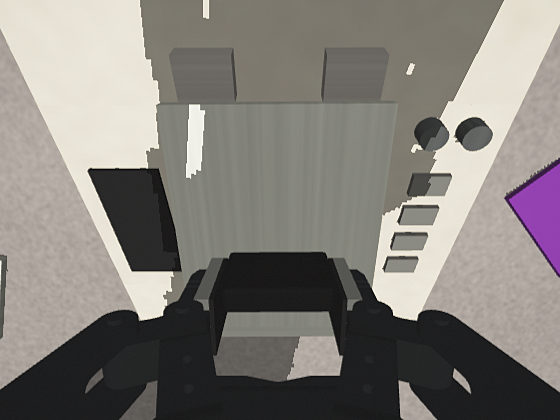

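The plate is pivoting, now about 10 degrees up, with its upper edge resting at the housings around (280,103). Next I lower it further with a small push forward.

```bash
python3 -m jog '[[0.05,0.001,0,0.004,0],[0.05,0.001,0,0.004,0],[0.05,0.001,0,0.004,0],[0.05,0.001,0,0.004,0],[0.05,0.001,0,0.003,0],[0.05,0,0,0,0],[0.05,0,0,0,0]]' 20; python3 - <<'E'
t=open("h.py").read()+'''
H=np.array([.6287,.0494,.085])
def plate(fn=None):
    s=sense();e=np.array(s["ee_pos"]);R=hatchR();T=np.array(s["eef_rot"]);p,d=vision.capture("wrist")
    if fn:cv2.imwrite(fn,p)
    v,u=np.mgrid[40:250,205:355];L=(deproj("wrist",np.c_[u.ravel(),v.ravel()],d[v,u].ravel(),s)-e)@T
    B=L[(L[:,0]>.014)&(L[:,0]<.055)&(abs(L[:,2])<.045)]
    for _ in range(5):
        k=np.linalg.lstsq(np.c_[B[:,:2],np.ones(len(B))],B[:,2],rcond=None)[0];r=B[:,2]-np.c_[B[:,:2],np.ones(len(B))]@k;B=B[abs(r)<max(.0015,2*r.std())]
    n=T@np.array([k[0],k[1],-1]);n/=np.linalg.norm(n);c=e+T@[0,0,k[2]]
    x=R[:,0]-n*(n@R[:,0]);x/=np.linalg.norm(x)
    W=e+L@T.T;o=abs((W-c)@n)<.0025;pr=(W[o]-c)@x;g=pr[(pr>.05)&(pr<.095)]
    top=np.percentile(g,99);m=c+x*top-.006*n
    print("pitch",np.degrees(np.arctan2(-n[:2]@[np.cos(yaw),np.sin(yaw)],n[2])).round(2),"open",np.degrees(np.arcsin(np.cross(R[:,2],n)@-R[:,1])).round(2),"N",len(B),"resid",r.std().round(4),"edge from tool axis",top.round(4))
    print("top_edge",((m-H)@R*1000).round(1),"tongue",((m-.12*x-H)@R*1000).round(1),"force",s["force"].round(1),"grip",round(s["grip_force"],1))
'''
open("h.py","w").write(t)
E
python3 -c "
from h import *
plate('pics/w7.png')"
```

```text
time: 8.55
ee_pos: [0.6192, 0.0481, 0.1082]
eef_rot: [[0.987, 0.158, -0.001], [0.158, -0.987, 0.0], [-0.001, -0.0, -1.0]]
force: [-4.0, -0.0, 4.1]
finger_gap: 0.043
grip_force: 55.3
pitch 27.52 open 2.52 N 13031 resid 0.0005 edge from tool axis 0.0805
top_edge [78.1  0.2 14.7] tongue [-41.8   0.2   9.4] force [-4.  -0.   4.1] grip 55.3
```

```bash
python3 -m jog '[[0.05,0,0,0.003,0],[0.05,0,0,0.003,0],[0.05,-0.002,0,0.001,0],[0.05,-0.002,0,0.001,0],[0.05,-0.002,0,0.001,0],[0.05,0,0,0,0],[0.05,0,0,0,0],[0.05,0,0,0,0]]'; python3 -c "
from h import *
plate()"
```

```text
time: 9.27
ee_pos: [0.6131, 0.047, 0.0985]
eef_rot: [[0.987, 0.158, -0.001], [0.158, -0.987, -0.0], [-0.001, -0.0, -1.0]]
force: [-4.9, -0.2, 4.6]
finger_gap: 0.0425
grip_force: 55.5
pitch 32.63 open 7.63 N 12771 resid 0.0005 edge from tool axis 0.0832
top_edge [70.5  0.2 15. ] tongue [-48.5   0.2  -0.9] force [-4.9 -0.2  4.6] grip 55.5
```

```bash
python3 -m jog '[[0.05,-0.002,0,0.0008,0],[0.05,-0.002,0,0.0009,0],[0.05,-0.002,0,0.0009,0],[0.05,-0.002,0,0.0009,0],[0.05,0,0,0,0],[0.05,0,0,0,0],[0.05,0,0,0,0]]'; python3 -c "
from h import *
plate('pics/w8.png')"
```

```text
time: 9.9
ee_pos: [0.6049, 0.0457, 0.0944]
eef_rot: [[0.987, 0.158, -0.002], [0.158, -0.987, -0.0], [-0.002, -0.0, -1.0]]
force: [-0.7, 0.3, -1.7]
finger_gap: 0.0426
grip_force: 55.0
pitch 31.56 open 6.56 N 12868 resid 0.0005 edge from tool axis 0.0828
top_edge [61.   0.2 13.4] tongue [-58.2   0.2  -0.3] force [-0.7  0.3 -1.7] grip 55.0
```

```bash
python3 -m jog '[[0.05,-0.001,0,0.0005,0],[0.05,-0.001,0,0.0005,0],[0.05,0,0,0,0],[0.05,0,0,0,0],[0.05,0,0,0,0]]'; python3 -c "
from h import *
plate('pics/w9.png')"
```

```text
time: 10.37
ee_pos: [0.6046, 0.0456, 0.0946]
eef_rot: [[0.987, 0.158, 0.002], [0.158, -0.987, 0.0], [0.002, 0.0, -1.0]]
force: [1.4, 0.6, -2.8]
finger_gap: 0.0429
grip_force: 55.0
pitch 31.77 open 6.77 N 12861 resid 0.0005 edge from tool axis 0.0828
top_edge [60.8  0.1 14.1] tongue [-58.4   0.1  -0.1] force [ 1.4  0.6 -2.8] grip 55.0
```

View pics/w9.png

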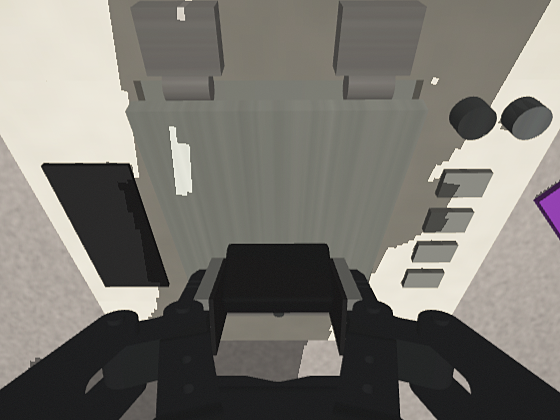

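The picture shows the upper edge lying on both rollers, (189,88) and (369,88). The tongue is under the strip, whose screw shows at (278,314). The plate is hooked and about 6.8 degrees open, so I let go and move up for the press.

```bash
python3 -m jog '[[1,0,0,0,0],[1,0,0,0,0],[1,0,0,0,0],[1,0,0,0,0],[1,0,0,-0.01,0],[1,0,0,-0.025,0],[1,0,0,-0.025,0],[0,0,0,0,0],[0,0.018,0,0,0],[0,0.018,0,0,0],[0,0.0184,0,0,0],[0,0,0,0,0]]' 20; python3 -m jog '[[0,0,0,0,0],[0,0,0,0,0],[0,0,0,0.015,0],[0,0,0,0.006,0],[0,0,0,0,0],[0,0,0,0,0]]'; python3 -c "
from h import *
p,d=vision.capture('wrist');cv2.imwrite('pics/w10.png',p)"
```

```text
time: 11.42
ee_pos: [0.6603, 0.0543, 0.1551]
eef_rot: [[0.987, 0.158, 0.004], [0.158, -0.987, 0.0], [0.004, 0.001, -1.0]]
force: [-0.6, 0.1, -0.1]
finger_gap: 0.0256
grip_force: 0.0
time: 11.92
ee_pos: [0.656, 0.0541, 0.1323]
eef_rot: [[0.987, 0.158, -0.003], [0.158, -0.987, 0.0], [-0.003, -0.0, -1.0]]
force: [-0.1, 0.1, -0.4]
finger_gap: 0.0001
grip_force: 0.0
```

View pics/w10.png

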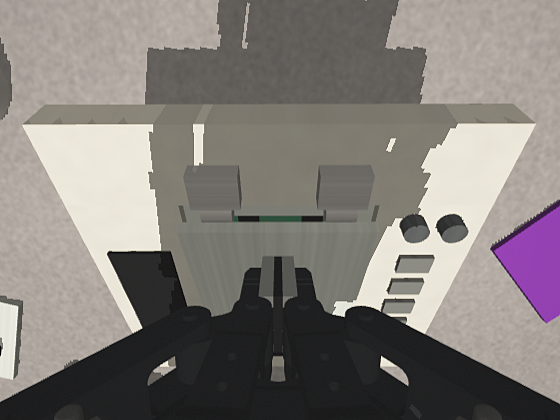

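The shut fingers are at (278,265), above the plate's upper part. The upper edge is at row 221, beside the rollers at (217,216) and (340,216). I'll check its height.

```bash
cat > q.py <<'E'
from h import *
s=sense();p,d=vision.capture('wrist');R=hatchR()
for c in(205,235,320):
    v=np.arange(160,262,6);L=(deproj("wrist",np.c_[np.full(len(v),c),v],d[v,c],s)-H)@R*1000
    print(c,[(int(a),*b.round(1).tolist()) for a,b in zip(v,L)])
E
python3 q.py
```

```text
205 [(160, 89.3, 30.4, 5.4), (166, 85.9, 30.9, 4.8), (172, 85.1, 30.6, 8.1), (178, 85.4, 29.8, 12.8), (184, 82.0, 30.3, 12.4), (190, 80.0, 30.4, 13.9), (196, 75.9, 31.1, 12.8), (202, 73.2, 31.4, 13.5), (208, 69.7, 31.9, 13.5), (214, 65.4, 32.6, 12.6), (220, 62.8, 32.8, 13.8), (226, 59.9, 33.1, 14.7), (232, 59.1, 32.7, 17.7), (238, 56.2, 33.0, 18.6), (244, 51.8, 33.7, 18.2), (250, 47.0, 34.5, 17.5), (256, 42.2, 35.2, 17.1)]
235 [(160, 89.3, 17.8, 5.4), (166, 86.2, 18.1, 5.4), (172, 85.8, 17.8, 9.2), (178, 84.8, 17.6, 12.0), (184, 82.5, 17.7, 13.1), (190, 79.4, 18.0, 13.2), (196, 74.7, 18.5, 11.3), (202, 72.4, 18.6, 12.6), (208, 70.1, 18.7, 14.0), (214, 52.5, 21.5, -1.7), (220, 23.1, 26.4, -29.0), (226, 60.0, 19.4, 14.8), (232, 59.7, 19.1, 18.4), (238, 56.5, 19.4, 19.0), (244, 51.8, 19.8, 18.3), (250, 46.9, 20.3, 17.6), (256, 42.3, 20.7, 17.2)]
320 [(160, 88.1, -18.0, 4.0), (166, 85.2, -18.2, 4.1), (172, 85.8, -17.7, 9.5), (178, 84.9, -17.5, 12.4), (184, 82.6, -17.5, 13.5), (190, 78.7, -17.9, 12.6), (196, 76.3, -18.0, 13.6), (202, 72.6, -18.4, 13.1), (208, 69.2, -18.6, 13.2), (214, 52.4, -21.2, -1.6), (220, 28.1, -25.1, -23.3), (226, 60.5, -19.0, 15.6), (232, 60.2, -18.7, 19.1), (238, 55.9, -19.1, 18.7), (244, 51.5, -19.5, 18.2), (250, 47.1, -19.9, 17.9), (256, 43.0, -20.1, 18.1)]
```

```bash
python3 -m jog '[[0,0,0,0.003,0],[0,0,0,0.002,0],[0,0,0,0.002,0],[0,0,0,0.002,0],[0,0,0,0.002,0],[0,0,0,0.002,0],[0,0,0,0,0],[0,0,0,0,0]]'
```

```text
time: 12.68
ee_pos: [0.6577, 0.0541, 0.1217]
eef_rot: [[0.987, 0.158, 0.0], [0.158, -0.987, -0.0], [0.0, 0.0, -1.0]]
force: [-2.5, -1.1, 5.8]
finger_gap: -0.0002
grip_force: 3.2
```

```bash
python3 -m jog '[[0,0,0,0.002,0],[0,0,0,0.002,0],[0,0,0,0.001,0],[0,0,0,0.001,0],[0,0,0,0,0],[0,0,0,0,0]]'
```

```text
time: 13.18
ee_pos: [0.6572, 0.054, 0.1139]
eef_rot: [[0.987, 0.158, -0.0], [0.158, -0.987, -0.0], [-0.0, -0.0, -1.0]]
force: [-0.1, 0.0, 2.1]
finger_gap: -0.0001
grip_force: 0.5
```

```bash
python3 -m jog '[[0,0,0,0.0015,0],[0,0,0,0.0015,0],[0,0,0,0.001,0],[0,0,0,0.001,0],[0,0,0,0,0],[0,0,0,0,0]]'; python3 q.py
```

```text
time: 13.68
ee_pos: [0.657, 0.0541, 0.1086]
eef_rot: [[0.987, 0.158, -0.001], [0.158, -0.987, 0.0], [-0.001, -0.0, -1.0]]
force: [-0.7, 0.8, 0.5]
finger_gap: 0.0001
grip_force: 0.0
205 [(160, 92.8, 25.3, 4.1), (166, 90.8, 25.4, 4.9), (172, 87.8, 25.9, 4.3), (178, 85.3, 26.3, 4.4), (184, 86.0, 25.5, 8.9), (190, 85.2, 25.2, 11.4), (196, 83.6, 25.3, 12.6), (202, 80.9, 25.6, 12.7), (208, 78.9, 25.8, 13.6), (214, 75.9, 26.2, 13.4), (220, 72.7, 26.7, 13.2), (226, 69.3, 27.2, 12.8), (232, 66.2, 27.6, 12.9), (238, 63.8, 27.9, 13.7), (244, 60.0, 28.5, 13.3), (250, 47.6, 31.5, 5.1), (256, 43.8, 32.0, 5.2)]
235 [(160, 92.8, 14.8, 4.2), (166, 90.7, 14.9, 4.8), (172, 88.2, 15.1, 4.9), (178, 85.7, 15.3, 5.1), (184, 82.5, 15.7, 4.4), (190, 79.5, 15.9, 4.1), (196, 77.4, 16.0, 5.1), (202, 74.1, 16.3, 4.7), (208, 71.5, 16.5, 5.1), (214, 68.3, 16.8, 5.0), (220, 65.3, 17.0, 5.3), (226, 61.4, 17.4, 4.6), (232, 58.4, 17.6, 5.0), (238, 53.4, 18.2, 3.7), (244, 50.6, 18.3, 4.5), (250, 46.8, 18.6, 4.5), (256, 42.4, 19.0, 4.0)]
320 [(160, 93.4, -14.6, 5.3), (166, 91.0, -14.8, 5.4), (172, 87.3, -15.2, 3.9), (178, 85.9, -15.2, 5.6), (184, 82.8, -15.5, 5.0), (190, 80.3, -15.6, 5.3), (196, 76.9, -15.9, 4.6), (202, 74.4, -16.1, 5.2), (208, 71.5, -16.3, 5.3), (214, 67.7, -16.6, 4.6), (220, 64.5, -16.9, 4.6), (226, 60.6, -17.2, 4.0), (232, 58.1, -17.3, 4.9), (238, 54.2, -17.7, 4.6), (244, 51.6, -17.8, 5.6), (250, 47.4, -18.1, 5.2), (256, 42.5, -18.6, 4.3)]
```

The plate is flush with the face and both rollers are over it. One more gentle push, then I withdraw and check.

```bash
python3 -m jog '[[0,0,0,0.0015,0],[0,0,0,0.0015,0],[0,0,0,0.001,0],[0,0,0,0,0],[0,0,0,0,0]]'; python3 -m jog '[[0,0,0,-0.02,0],[0,0,0,-0.04,0],[0,0,0,-0.04,0],[0,-0.03,0,-0.03,0],[0,-0.03,0,-0.02,0],[0,-0.03,0,0,0],[0,0,0,0,0],[0,0,0,0,0],[0,0,0,0,0],[0,0,0,0,0]]'; python3 - <<'E'
from h import *
s=sense();p,d=vision.capture('wrist');cv2.imwrite("pics/w11.png",p);R=hatchR()
v,u=np.mgrid[0:420:2,0:560:2];z=d[v,u].ravel();L=((deproj("wrist",np.c_[u.ravel(),v.ravel()],z,s)-H)@R*1000)[z>0]
for x in(-66,-58,-48,-40,-30,10,25,40,50,58):
    print(x,[np.median(L[(abs(L[:,0]-x)<2)&(abs(L[:,1]-y)<5),2]).round(1) for y in(-65,-35,-15,15,35)])
E
```

```text
time: 14.15
ee_pos: [0.6579, 0.0541, 0.1076]
eef_rot: [[0.987, 0.158, 0.001], [0.158, -0.987, -0.0], [0.001, 0.0, -1.0]]
force: [-4.2, -0.4, 8.5]
finger_gap: -0.0001
grip_force: 4.5
time: 14.98
ee_pos: [0.5699, 0.04, 0.2544]
eef_rot: [[0.987, 0.158, 0.0], [0.158, -0.987, 0.0], [0.0, -0.0, -1.0]]
force: [0.2, 0.1, 0.4]
finger_gap: -0.0001
grip_force: 0.0
-66 [np.float64(5.0), np.float64(8.3), np.float64(7.6), np.float64(8.0), np.float64(8.2)]
-58 [np.float64(4.5), np.float64(7.6), np.float64(7.5), np.float64(7.6), np.float64(7.7)]
-48 [np.float64(5.1), np.float64(4.7), np.float64(4.5), np.float64(4.4), np.float64(4.9)]
-40 [np.float64(7.5), np.float64(5.4), np.float64(4.2), np.float64(5.2), np.float64(4.3)]
-30 [np.float64(4.8), np.float64(5.2), np.float64(nan), np.float64(nan), np.float64(4.9)]
10 [np.float64(4.9), np.float64(4.7), np.float64(5.2), np.float64(5.0), np.float64(4.7)]
25 [np.float64(6.9), np.float64(5.2), np.float64(4.9), np.float64(4.9), np.float64(4.9)]
40 [np.float64(4.6), np.float64(241.4), np.float64(213.2), np.float64(213.4), np.float64(239.4)]
50 [np.float64(13.2), np.float64(239.8), np.float64(220.9), np.float64(220.8), np.float64(239.4)]
58 [np.float64(5.5), np.float64(240.0), np.float64(230.0), np.float64(229.7), np.float64(239.0)]
  return _methods._mean(a, axis=axis, dtype=dtype,
  ret = ret.dtype.type(ret / rcount)
```

View pics/w11.png

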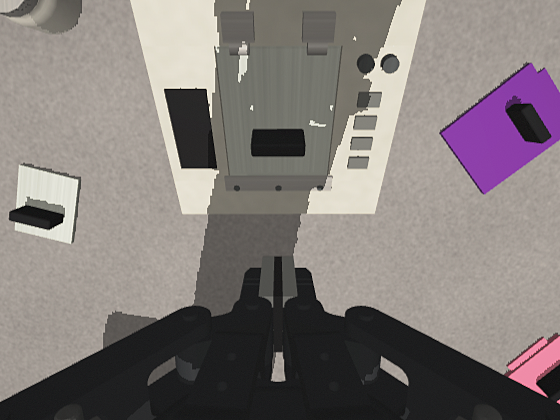

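The plate at (278,115) is flush with the face along its whole length, with the rollers over its upper edge (row 48) and its tongue under the strip (row 183). Nothing is touching it, so I hand the job in.

```bash
python3 -c "
from bench import order
print(order.finish_job())"
```

```text
the job is handed in; nothing more can be done
None
```

The cover plate is hooked under the strip, pressed past both rollers, and sits flush and level in its hatch by the last camera check. I have let go and handed the job in at about 15 s; no verdict came back.

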